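# Seat a keyed spacer collar on a cutter arbor

## Robot

A 6-joint arm with a two-finger parallel gripper is mounted at the origin on the work surface. World frame = base frame: x ahead of the robot, y to its left, z up, the work surface at z = 0. Lengths are in m, angles in rad, forces in N, time in s.
With the tool pointing down it reaches from about 0.275 to 0.75 m from the base axis. Payload 10.2 kg.
Tool frame: the origin (TCP) lies on the centre line of the jaws, within the pads' length; the fingertips stand ahead of it and the grasp point (between the pads) lies 2 mm behind it (ctrl.finger_overhang is the z of the fingertips in the tool frame, in m); z points along the fingers, y is the direction in which the jaws open and shut (so a half turn about z gives the same grasp; the last joint's range is limited). The gripper opens to 85 mm and grips with 20 to 120 N. Pads are 22 mm wide; open, the fingers measure 114 mm over their backs; the gripper's body (76 mm by 85 mm) begins 54 mm behind the grasp point. The pads swing forward as they close: fully open they stand 13 mm farther back than shut.
Start: joints at [1.105, 0.313, 1.498, -0, 1.331, -0.223], TCP at [0.126, 0.51, 0.248] pointing down, gripper open.
Joint ranges: [-2.94, 2.94], [-0.97, 2.17], [0.19, 2.56], [-1.23, 4.37], [0.02, 3.11], [-2.88, 2.88]. Speed limits (rad/s): [2.39, 2.39, 3.01, 3.14, 3.14, 3.14].

## Interface

Orientations are given as a 3x3 rotation matrix whose columns are the frame's x, y, z axes.
In Python, from plant import ctrl, vision, nets gives the robot as it stands.
- The arm moves only by the tool servo_tool, never from a script. Its argument "deltas" is one flat list of numbers, 5 for each row, row after row: the shift along the tool's x, y, z in mm, then the turn about the tool's z in degrees, then the opening in per cent of the stroke, from 0 (shut) to 100 (fully open). In form: [dx, dy, dz, yaw, jaw, dx, dy, dz, yaw, jaw, ...]. A call has 1 to 20 rows; each row is the pose to reach, as a shift and turn from the pose measured when the call began, along the tool's axes at that moment; what a row does not reach only later rows make up. A row lasts 1/12 s, in which the tool goes at most 41.7 mm and 7.16 degrees, less where a joint would pass 70% of its speed; a pose out of reach is approached as far as the arm can. A call with a gripper value outside its range is refused whole. The fingers move at their own pace and stop on an object; "force" is the grip in N (left out, the last holds). Time passes only in rows, so rows that repeat a pose let the fingers close. It gives the time, the measured TCP pose, the force and the opening at its end, in the units of the state.
- ctrl.observe(): the state, without advancing time (a new reading comes with each control period).
- vision.grab_frame(name): name is "scene" or "top"; returns the picture (420x560x3 uint8, red, green, blue); there is no depth.
- vision.camera_params(name): a dict with "fx", "fy", "cx", "cy" (pixels), "k1" (the pictures are not rectified: a ray, as slopes to the right and down, at radius r is drawn at 1 + k1 r^2 times it, then the intrinsics apply), "rvec" (rotation vector, rad) and "tvec" (3), from world to camera coordinates, as OpenCV has them. Camera axes: x right, y down, z forward; pixel columns grow to the right and rows downward; lengths in m; the calibration is good to about 2 mm. A picture is of the moment at which its call begins. camera_params takes no time and is no camera call.
- ctrl.job_done(): hands the job in, once; it reports no verdict.
Trained networks look in the newest picture that a camera, given by its name, has taken for a name from the list of things; names that differ only in an ending like _2 or _b are one class to them, and where a whole thing is asked for, a point or a joint stands for the part that bears it (a point fixed in the world has none). Each returns a list of dicts, best first, with "confidence" (0 to 1); they miss things now and then, are a little off and sometimes report something else, mostly with a low value. They report only what shows in the picture. A call takes as long as a camera call. They do not tell look-alikes from the thing itself.
- nets.masks_of(name, camera): "mask" (420x560 bool, what is visible of it) and "position" ([column, row] in pixels, amid what is visible of it).
- nets.mark_of(name, camera): "position" ([column, row] in pixels: a listed point, or the origin of a listed thing).
The state is a dict: "t": time; "q": joint angles; "joint_velocities": joint speeds; "joint_efforts": joint torques, N m; "tcp_pos": TCP position; "ee_rot": TCP orientation; "contact_force": force on the tool from outside, world axes, zero at the start; "moment": the same for the moment, N m; "opening": opening from 0.0 (shut) to 1.0 (fully open).
Only numpy, scipy, OpenCV 4.12 (cv2) and the standard library are available. Lean on these libraries where they do the work, as an engineer would, in place of code of your own. Each camera call takes 0.05 s, during which the arm holds its last target. There are 200 camera calls.

## Task

Pick up the keyed spacer collar and lower it over the nose of the arbor in the bench stand, then turn it under light pressure until its inner tab drops into the arbor's keyway, ease it fully home against the flange by hand rather than letting it fall, and only then let go. Feel your way gently: never press on the stand or its arbor with more than about 35 N. Leave the mug, the tape measure and the nut where they are.

Things in the scene. Friction and masses are not known exactly. Their poses are not given: they have to be found in the camera images.
- collar_center (a point): Loose aluminium keyed collar (about 0.25 kg), upright on the bench: a ring 50 mm tall, 48 mm across, with two flats 44 mm apart at +y and -y (26 mm long, full height: grip these). Point on its axis, half-way up. z up along the bore; +x points to an ear outside at the top rim (8 mm wide, to 34 mm from the axis), right above the hidden inner tab; it starts facing away from the robot, within 0.8 rad.
- collar_tab (a point): Underside of the collar's inner tab, level with the collar's underside, 15 mm from its axis on the ear's side (+x; axes as collar_center). Inside, the collar's upper 32 mm is a bore 23 mm across; the lower 18 mm is 35 mm across, and there the tab, 7 mm wide and 8 mm high, sticks inwards to 11.5 mm from the axis.
- stand: Bench-fixed green iron arbor stand: base plate 160 x 120 x 20 mm with a round housing 76 mm across up to 45 mm height, carrying the upright steel arbor. Origin at the centre of the plate's underside, z up, x along the plate's long side, pointing away from the robot (within 0.4 rad).
- arbor_seat (a point): Point on the arbor's axis on the top face of its flange (60 mm across, 10 mm thick), 55 mm above the bench; axes as the stand's. The home collar stands on this face. The steel arbor turns only stiffly (about 0.25 N m) and stays where it is left; its angle is not measured.
- step_top (a point): On the axis, top of the arbor's keyed part (30 mm across, from the flange up 14 mm), whose one keyway, 8.8 mm wide, runs full height down its side, pointing anywhere from 0.1 to 1.7 rad counter-clockwise (from above) of the stand's +x. Off the keyway, the tab rests on this step, the collar 14 mm above home; the tab enters with some 0.06 rad of play either way. Axes as the stand's.
- nose_top (a point): Top of the arbor's nose, 62 mm above the flange face, on the axis. The nose is 20 mm across (it goes through the collar's 23 mm bore) with a 5 mm tall chamfer at the top; it stands 12 mm out of a home collar. Axes as the stand's.
- mug: White mug, 76 mm across, 90 mm tall, bystander. Origin at the centre of its underside.
- tape: Tape measure, 75 x 38 x 65 mm tall, bystander. Origin at the centre of its underside.
- nut: Dark hexagonal arbor nut, 34 mm across flats, 18 mm tall, lying flat, bystander. Origin at the centre of its underside.
Not all that is in view belongs to the job. Of the things that look like the stand, the smaller one is meant. Of the things shaped like the part that bears collar_center, the aluminium one is meant.

How it is judged:
By the outcome, as a careful person would: the job done as asked, in the order asked, and still so for the second after the job is handed in, with the robot touching nothing.
It also fails if it takes over 72 s, if anything falls off the work surface, if the arm or the gripper's body presses on something with over 40 N, if the wrist force passes 120 N, or if a joint passes its speed limit or range.

## Working session

There is one attempt and no reset: what is moved stays moved. The work goes in short steps, Python scripts to look and compute and a tool call to move; the robot and the scene stay as the last step left them, time stands still between calls to the robot, and variables do not carry over. Pictures are saved under pics/ and viewed, about 8 in all and at most 12, crops included, and the job is handed in when it is done.

Besides the shell and the picture viewer there is one more tool, called after "Emit:" as name(argument=value, ...), one argument or row to a line, values as JSON. servo_tool: Moves the arm, as the interface text tells. Its arguments: {"type":"object","properties":{"deltas":{"type":"array"},"force":{"type":"number"}},"required":["deltas"]}

```bash
mkdir -p pics; ls; cat > h.py <<'E'
import numpy as np, cv2
from plant import ctrl, vision, nets
def cam(n):
    p=vision.camera_params(n); R=cv2.Rodrigues(np.array(p['rvec'],float))[0]; return p,R,np.array(p['tvec'],float).ravel()
def ray(n,uv):
    p,R,t=cam(n); d=np.array([(uv[0]-p['cx'])/p['fx'],(uv[1]-p['cy'])/p['fy']]); s=d.copy()
    for _ in range(20): s=d/(1+p['k1']*(s@s))
    return -R.T@t, R.T@np.array([s[0],s[1],1.])
def atz(n,uv,z):
    c,d=ray(n,uv); return c+d*(z-c[2])/d[2]
def proj(n,X):
    p,R,t=cam(n); c=R@np.asarray(X,float)+t; s=c[:2]/c[2]; s=s*(1+p['k1']*(s@s)); return np.array([s[0]*p['fx']+p['cx'],s[1]*p['fy']+p['cy']])
def tri(a,b):
    (c1,d1),(c2,d2)=ray('scene',a),ray('top',b); d1/=np.linalg.norm(d1); d2/=np.linalg.norm(d2)
    s=np.linalg.lstsq(np.c_[d1,-d2],c2-c1,rcond=None)[0]; p,q=c1+s[0]*d1,c2+s[1]*d2; return (p+q)/2,np.linalg.norm(p-q)
def save(n,f): im=vision.grab_frame(n); cv2.imwrite(f,im[:,:,::-1]); return im
E
python3 - <<'E'
from h import *
np.set_printoptions(precision=3,suppress=True)
Z=dict(collar_center=.025,collar_tab=0,stand=0,arbor_seat=.055,step_top=.069,nose_top=.117,mug=0,tape=0,nut=0)
for n in ['scene','top']:
    save(n,f'pics/{n}0.png'); print(n,-cam(n)[1].T@cam(n)[2])
    for k in Z:
        for r in nets.mark_of(k,n)[:3]: print(k,np.round(r['position'],1),round(r['confidence'],2),atz(n,r['position'],Z[k]))
s=ctrl.observe(); print(s['t'],s['tcp_pos'],s['ee_rot'],ctrl.finger_overhang,s['contact_force'])
E
```

```text
pics
scene [ 1.033 -0.422  0.628]
collar_center [395. 206.] 0.95 [0.655 0.198 0.025]
collar_center [343.4 186.5] 0.88 [0.544 0.164 0.025]
collar_center [279.1 357.2] 0.42 [ 0.761 -0.196  0.025]
collar_tab [386.1 208.9] 0.74 [0.634 0.203 0.   ]
collar_tab [340.  201.3] 0.66 [0.554 0.147 0.   ]
stand [290.8 150.1] 0.86 [0.342 0.194 0.   ]
stand [209.9 256.3] 0.85 [ 0.508 -0.151  0.   ]
arbor_seat [293.7 120.1] 0.84 [0.309 0.231 0.055]
arbor_seat [209.  232.9] 0.59 [ 0.505 -0.145  0.055]
step_top [292.7 114. ] 0.93 [0.304 0.232 0.069]
step_top [204.6 228.4] 0.65 [ 0.503 -0.151  0.069]
nose_top [292.9  88.2] 0.72 [0.273 0.258 0.117]
nose_top [203.2 204.6] 0.71 [ 0.498 -0.144  0.117]
nose_top [209.2 254. ] 0.46 [ 0.601 -0.2    0.117]
mug [279.6 358.2] 0.83 [ 0.751 -0.187 -0.   ]
tape [367.5 316.4] 0.81 [ 0.787 -0.028  0.   ]
nut [259.7 206.1] 0.71 [0.456 0.007 0.   ]
top [ 0.36  -0.036  1.204]
collar_center [189.2 174.2] 0.91 [0.659 0.189 0.025]
collar_center [200.9 226.1] 0.86 [0.537 0.159 0.025]
collar_tab [206.5 224.7] 0.84 [0.544 0.15  0.   ]
collar_tab [187.3 186. ] 0.7 [0.636 0.198 0.   ]
stand [190.  316.6] 0.93 [0.335 0.182 0.   ]
stand [336.5 244.5] 0.63 [ 0.497 -0.15   0.   ]
arbor_seat [338.4 238.2] 0.98 [ 0.504 -0.15   0.055]
arbor_seat [180.2 312.6] 0.82 [0.345 0.193 0.055]
step_top [176.6 315.1] 0.78 [0.34  0.198 0.069]
step_top [338.1 240.6] 0.6 [ 0.497 -0.147  0.069]
nose_top [336.8 237.8] 0.58 [ 0.498 -0.14   0.117]
nose_top [270.  265.9] 0.31 [ 0.44  -0.001  0.117]
mug [347.2 136.9] 0.7 [ 0.754 -0.181  0.   ]
tape [281.1 124.3] 0.75 [ 0.787 -0.024  0.   ]
tape [200.  226.5] 0.63 [0.54  0.165 0.   ]
nut [337.1 236.4] 0.67 [ 0.516 -0.152  0.   ]
nut [268.1 263.5] 0.45 [0.454 0.007 0.   ]
1.0 [0.126 0.51  0.248] [[-0.971  0.24   0.   ]
 [ 0.24   0.971 -0.   ]
 [-0.    -0.    -1.   ]] 0.017 [0.928 0.217 0.683]
```

```bash
python3 - <<'E'
import cv2
s=cv2.imread('pics/scene0.png')
cv2.imwrite('pics/s_full.png',cv2.resize(s,(800,600),interpolation=cv2.INTER_CUBIC))
t=cv2.imread('pics/top0.png'); cv2.imwrite('pics/t_crop.png',cv2.resize(t[140:340,140:380],(720,600),interpolation=cv2.INTER_CUBIC))
E
```

```text
(no output)
```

View pics/s_full.png

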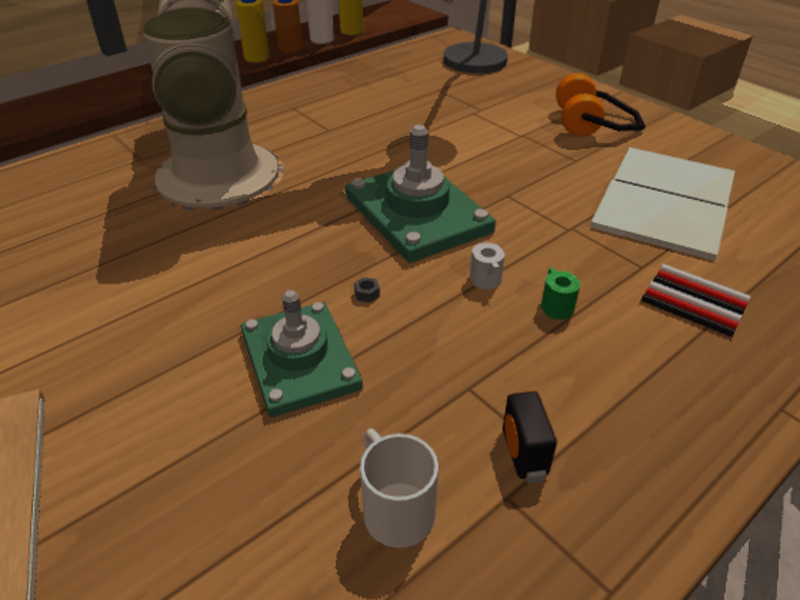

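View pics/t_crop.png

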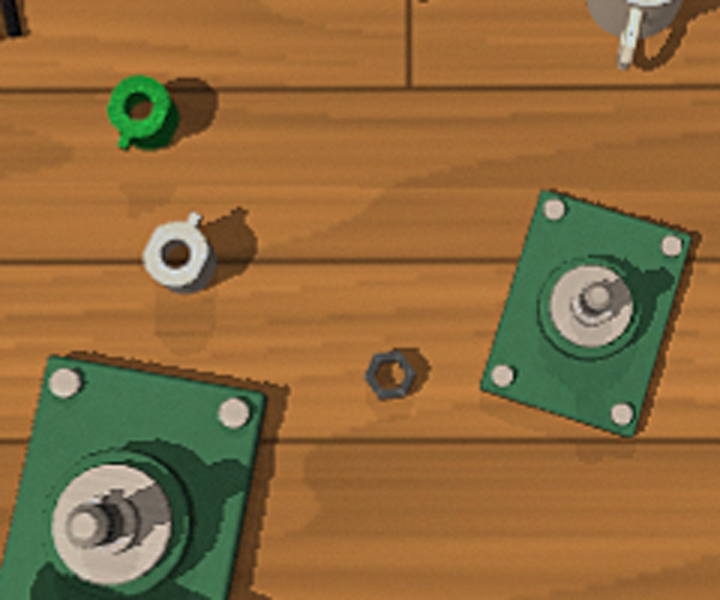

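Candidates for the collar are silver at scene (341,186) / top (199,224) and green at scene (392,206) / top (187,176); I choose the silver (aluminium) one. Candidates for the stand are small at scene (211,250) / top (337,240) and large at scene (293,150) / top (178,313); I choose the small one. One close crop checks both.

```bash
python3 - <<'E'
from h import *
s=cv2.imread('pics/scene0.png');t=cv2.imread('pics/top0.png')
c=lambda im,u,v,h=24:cv2.resize(im[v-h:v+h,u-h:u+h],(300,300),interpolation=cv2.INTER_CUBIC)
cv2.imwrite('pics/close.png',np.vstack([np.hstack([c(s,342,186),c(t,199,224)]),np.hstack([c(s,206,230),c(t,338,240)])]))
# stand: bolts/mask yaw from top plate mask
m=[r for r in nets.masks_of('stand','top') if abs(r['position'][0]-337)<25]
v,u=np.nonzero(m[0]['mask']); P=np.array([atz('top',(a,b),.02)[:2] for a,b in zip(u,v)])
r=cv2.minAreaRect((P*1000).astype(np.float32)); print('stand',r)
m=[r for r in nets.masks_of('collar_center','top') if abs(r['position'][0]-200)<10]
M=m[0]['mask']; v,u=np.nonzero(M); g=t.max(2)[v,u]
print('collar mask n',len(u)); sel=g>175; print(sel.sum())
P=np.array([atz('top',(a,b),.05)[:2] for a,b in zip(u[sel],v[sel])])
print(P.min(0),P.max(0),P.mean(0))
E
```

```text
Traceback (most recent call last):
  File "h.py", line 10, in atz
    c,d=ray(n,uv); return c+d*(z-c[2])/d[2]
        ~~~^^^^^^
  File "h.py", line 6, in ray
    p,R,t=cam(n); d=np.array([(uv[0]-p['cx'])/p['fx'],(uv[1]-p['cy'])/p['fy']]); s=d.copy()
          ~~~^^^
  File "h.py", line 4, in cam
    p=vision.camera_params(n); R=cv2.Rodrigues(np.array(p['rvec'],float))[0]; return p,R,np.array(p['tvec'],float).ravel()
ValueError: time passes only in moves, steps and waits
```

View pics/close.png

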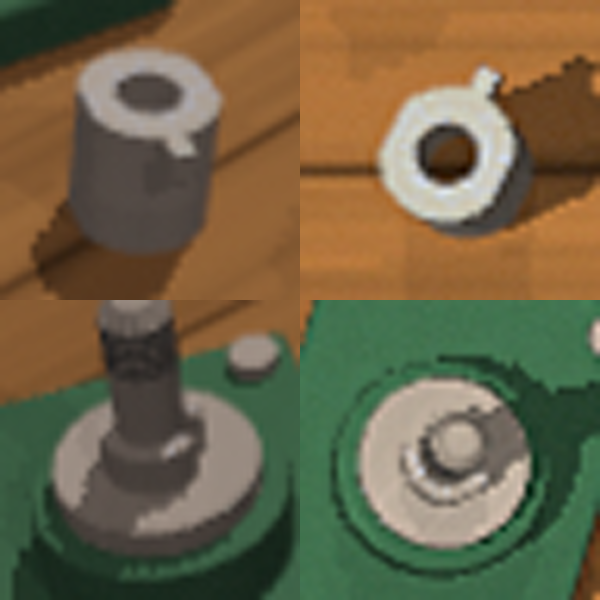

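The crop shows the aluminium collar with its ear at upper right (top bore about (198.5,224), ear tip about (205,212)). The small stand's nose is at about (325,231) in the top view, with a hint of a notch on its right side in the scene view. Next: refine with cached calibration.

```bash
sed -i 's/^def cam(n)/import functools\n@functools.lru_cache(None)\ndef cam(n)/' h.py; python3 - <<'E'
from h import *
np.set_printoptions(precision=4,suppress=True)
cam('top');cam('scene')
t=cv2.imread('pics/top0.png');s=cv2.imread('pics/scene0.png')
r=nets.masks_of('stand','top'); m=min(r,key=lambda r:abs(r['position'][0]-337))
v,u=np.nonzero(m['mask']); P=np.array([atz('top',(a,b),.02)[:2] for a,b in zip(u,v)])
print('stand',cv2.minAreaRect((P*1000).astype(np.float32)))
def crop(x,y,u,v,h=24): return np.array([u-h+(x+.5)/6.25-.5, v-h+(y+.5)/6.25-.5])
print('bore',atz('top',crop(147,153,199,224),.05),'ear',atz('top',crop(188,77,199,224),.05))
print('scene bore',atz('scene',crop(150,92,342,186),.05),'ear',atz('scene',crop(185,148,342,186),.05))
print('nose top',atz('top',crop(158,143,338,240),.117),'flange top',atz('top',crop(143,163,338,240),.055),'flange scene',atz('scene',crop(158,157,206,230),.055))
# bright top face of collar
for n,im,c in (('top',t,(199,224)),('scene',s,(342,186))):
    L=im.min(2); g=np.zeros_like(L); g[c[1]-24:c[1]+24,c[0]-24:c[0]+24]=L[c[1]-24:c[1]+24,c[0]-24:c[0]+24]
    th=130
    k,lab,st,ce=cv2.connectedComponentsWithStats((g>th).astype(np.uint8)); i=1+np.argmax(st[1:,4])
    c2,_=cv2.findContours((lab==i).astype(np.uint8),cv2.RETR_EXTERNAL,cv2.CHAIN_APPROX_NONE)
    W=np.array([atz(n,p,.05)[:2] for p in c2[0][:,0].astype(float)])*1000
    c0=W.mean(0)
    for _ in range(20):
        d=W-c0;rr=np.hypot(*d.T); k=W[rr<27]; A=np.c_[2*k,np.ones(len(k))]; x=np.linalg.lstsq(A,(k**2).sum(1),rcond=None)[0]; c0=x[:2]
    d=W-c0; rr=np.hypot(*d.T); e=d[rr>29].mean(0)
    print(n,st[i],c0,np.sqrt(x[2]+c0@c0),'ear yaw',np.degrees(np.arctan2(e[1],e[0])),rr.max())
E
```

```text
stand ((496.6968688964844, -145.769287109375), (121.7161636352539, 161.06834411621094), 72.3224105834961)
bore [0.5377 0.1612 0.05  ] ear [0.5652 0.1472 0.05  ]
scene bore [0.5383 0.1618 0.05  ] ear [0.5666 0.1488 0.05  ]
nose top [ 0.4961 -0.1443  0.117 ] flange top [ 0.4969 -0.1451  0.055 ] flange scene [ 0.4978 -0.1446  0.055 ]
top [188 211  21  24 285] [537.9583 161.1556] 22.858659046540755 ear yaw -25.276692712463806 32.7640865202742
scene [331 170  22  17 182] [539.1569 160.8123] 21.978377378352988 ear yaw -24.484404970776776 32.65772316649893
```

Emit:
servo_tool(
  deltas=[-160,-80,20,50,100,-320,-160,40,100,100,-484,-240,80,130,100,-484,-240,80,130,100,-484,-240,80,130,100,-484,-240,80,130,100,-484,-240,80,130,100,-484,-240,80,130,100,-484,-240,80,130,100,-484,-240,80,130,100,-484,-240,80,130,100,-484,-240,80,130,100,-484,-240,80,130,100,-484,-240,80,130,100,-484,-240,80,130,100,-484,-240,80,130,100,-484,-240,80,130,100,-484,-240,80,130,100,-484,-240,80,130,100,-484,-240,80,130,100],
)

```text
t: 2.77
tcp_pos: [0.5383, 0.1603, 0.1683]
ee_rot: [[0.807, 0.591, -0.0], [0.591, -0.807, -0.0], [-0.0, -0.0, -1.0]]
contact_force: [-1.2, 0.1, -0.8]
opening: 1.002
```

Emit:
servo_tool(
  deltas=[0.5,-0.5,40,62,100,0.5,-0.5,70,62,100,0.5,-0.5,70,62,100,0.5,-0.5,70,62,100,0.5,-0.5,70,62,100,0.5,-0.5,70,62,100,0.5,-0.5,70,62,100,0.5,-0.5,70,62,100,0.5,-0.5,70,62,100,0.5,-0.5,70,62,100,0.5,-0.5,85,62,100,0.5,-0.5,100,62,100,0.5,-0.5,115,62,100,0.5,-0.5,128,62,100,0.5,-0.5,135,62,100,0.5,-0.5,135,62,100,0.5,-0.5,135,62,100],
)

```text
t: 4.18
tcp_pos: [0.5386, 0.161, 0.0335]
ee_rot: [[0.901, -0.433, 0.0], [-0.433, -0.901, -0.0], [0.0, 0.0, -1.0]]
contact_force: [-0.6, -0.1, 0.4]
opening: 1.0
```

```bash
python3 - <<'E'
from h import *
a=save('scene','pics/g.png');b=save('top','pics/g2.png')
c=lambda im,u,v,h=36:cv2.resize(im[v-h:v+h,u-h:u+h,::-1],(400,400),interpolation=cv2.INTER_CUBIC)
cv2.imwrite('pics/gr.png',np.hstack([c(a,342,186),c(b,199,224)]))
print(ctrl.observe()['q'],ctrl.observe()['contact_force'])
E
```

```text
[8.21139141e-02 6.46486758e-01 1.60051316e+00 6.05471271e-06
 8.93149446e-01 2.10163604e+00] [-0.38698703  0.4526645  -0.35532234]
```

View pics/gr.png

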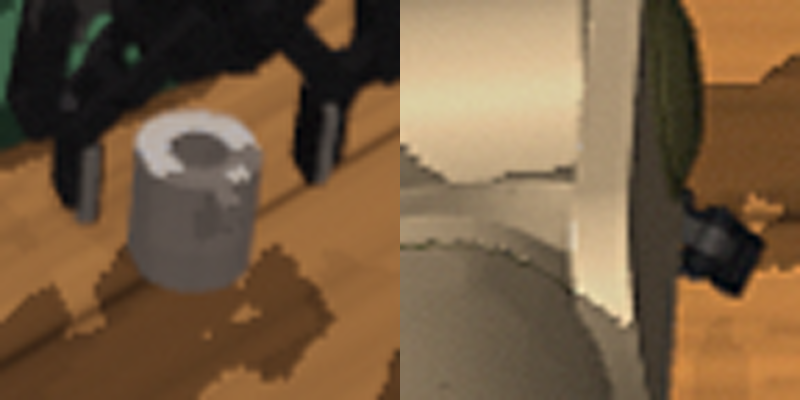

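The fingers straddle the aluminium collar with the flats facing the pads, so I'm closing.

Emit:
servo_tool(
  deltas=[0,0,0,0,40,0,0,0,0,40,0,0,0,0,40,0,0,0,0,40,0,0,0,0,40,0,0,0,0,40,0,0,0,0,40,0,0,0,0,40,0,0,0,0,40,0,0,0,0,40],
  force=60,
)

```text
t: 5.12
tcp_pos: [0.5393, 0.161, 0.0347]
ee_rot: [[0.901, -0.434, 0.002], [-0.434, -0.901, 0.0], [0.002, -0.001, -1.0]]
contact_force: [-2.2, -0.3, 5.4]
opening: 0.509
```

Emit:
servo_tool(
  deltas=[0,0,-10,0,40,0,0,-30,0,40,0,0,-60,0,40,0,0,-90,0,40,0,0,-120,0,40,0,0,-145,0,40,0,0,-145,0,40,10,30,-145,-1,40,20,60,-145,-2,40,30,90,-145,-3,40,40,120,-145,-4,40,50,150,-145,-5,40,60,180,-145,-5,40,70,210,-145,-5,40,80,240,-145,-5,40,88,270,-145,-5,40,93,285,-145,-5,40,96,293,-145,-5,40,96,293,-145,-5,40,96,293,-145,-5,40],
)

```text
t: 6.78
tcp_pos: [0.4982, -0.1439, 0.179]
ee_rot: [[0.935, -0.354, 0.001], [-0.354, -0.935, 0.001], [0.001, -0.002, -1.0]]
contact_force: [0.4, 0.3, -3.3]
opening: 0.507
```

```bash
python3 - <<'E'
from h import *
np.set_printoptions(precision=4,suppress=True)
a=save('scene','pics/h.png');b=save('top','pics/h2.png')
o=ctrl.observe(); print(o['t'],o['tcp_pos'],o['ee_rot'],o['contact_force'],o['moment'],o['opening'])
for k in ['collar_center','nose_top','step_top','arbor_seat','stand']:
  for r in nets.mark_of(k,'scene')[:3]: print(k,np.round(r['position'],1),round(r['confidence'],2))
u,v=np.round(proj('scene',[.497,-.145,.13])).astype(int); print(u,v)
T=lambda im,u,v,h,w:im[max(0,v-h):v+h,max(0,u-w):u+w,::-1]
cv2.imwrite('pics/hc.png',cv2.resize(T(a,u,v,60,50),None,fx=5,fy=5,interpolation=cv2.INTER_CUBIC))
E
```

```text
6.8833 [ 0.4984 -0.1434  0.1793] [[ 0.9359 -0.3522  0.0018]
 [-0.3522 -0.9359  0.0007]
 [ 0.0015 -0.0013 -1.    ]] [ 0.3591 -0.0568 -3.4048] [-0.0113 -0.0171  0.018 ] 0.5081585307554152
collar_center [199.8 177. ] 0.87
collar_center [394.7 206.1] 0.72
nose_top [203.  204.9] 0.97
nose_top [291.4  87.5] 0.84
nose_top [366.5 315.7] 0.65
step_top [292.3 114.6] 0.9
step_top [204.5 227.4] 0.77
arbor_seat [209.5 230.3] 0.76
arbor_seat [291.6 124.1] 0.61
stand [210.8 256.1] 0.95
stand [290.9 149.2] 0.91
202 199
```

View pics/hc.png

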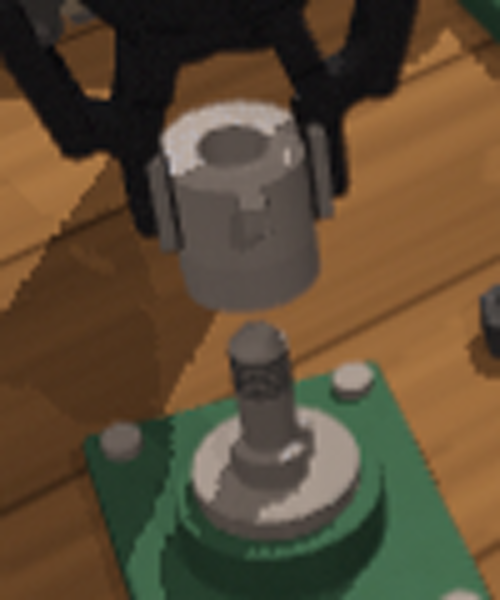

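```bash
python3 - <<'E'
from h import *
np.set_printoptions(precision=4,suppress=True)
f=lambda x,y:(152+(x+.5)/5-.5,139+(y+.5)/5-.5)
inv=lambda p:((np.array(p)-[152,139]+.5)*5-.5)
print('bore',atz('scene',f(235,147),.1945))
a=cv2.imread('pics/h.png')[:,:,::-1].astype(int)
# horizontal profiles
for y in (190,193,210,212): print(y,a[y,180:225].sum(1)//3)
A=np.array([.497,-.1448,0])
for z in (.1945,.1445,.112,.095): print(z,proj('scene',A+[0,0,z]),inv(proj('scene',A+[0,0,z])))
E
```

```text
bore [ 0.4987 -0.143   0.1945]
190 [53 60 59 61 61 63 63 67 76 80 81 83 83 83 84 83 83 83 82 82 84 84 84 84
 83 82 82 81 81 78 76 74 71 69 66 71 97 98 98 99 98 98 98 98 99]
193 [56 56 65 64 64 63 65 65 71 78 78 79 81 80 80 80 80 80 80 79 81 81 80 80
 80 79 80 78 77 77 76 74 72 70 67 73 96 99 99 98 97 96 95 93 94]
210 [ 53  53  54  60  61  61  60  60  59  58  64 100 100 100 101  99  98  85
  59  82  91  94  94  91  89  84  79  63  41  59  92  80  73  73  86  96
 105 106 107 107 107 109 110 112 109]
212 [ 52  53  52  53  59  59  59  59  65 101 101 100  99  99 100 101 101  96
  48  48  45  48  49  50  49  44  48  50  44  55  66  95 103 107 107 107
 108 106 110 124 144 156 156 156 153]
0.1945 [197.0866 167.9503] [227.4329 146.7517]
0.1445 [200.7177 192.0925] [245.5885 267.4624]
0.112 [202.9216 206.7043] [256.608  340.5215]
0.095 [204.0291 214.035 ] [262.1453 377.1752]
```

Emit:
servo_tool(
  deltas=[-1,2,5,0,40,-1,2,12,0,40,-1,2,20,0,40,-1,2,28,0,40,-1,2,34,0,40,-1,2,38,0,40,-1,2,40,0,40,-1,2,40,0,40],
)

```text
t: 7.8
tcp_pos: [0.4972, -0.1457, 0.1392]
ee_rot: [[0.936, -0.353, 0.003], [-0.353, -0.936, 0.0], [0.003, -0.001, -1.0]]
contact_force: [3.2, -1.3, -5.6]
opening: 0.504
```

Emit:
servo_tool(
  deltas=[0,0,2,0,40,0,0,4,0,40,0,0,6,0,40,0,0,7,0,40,0,0,7,0,40],
)

```text
t: 8.22
tcp_pos: [0.4972, -0.1457, 0.132]
ee_rot: [[0.936, -0.353, 0.003], [-0.353, -0.936, -0.0], [0.003, -0.001, -1.0]]
contact_force: [3.5, -1.4, -4.7]
opening: 0.507
```

A steady side force of about 3.5 N along tool +x suggests the tab or bore is rubbing the nose; I'm easing off in that direction.

Emit:
servo_tool(
  deltas=[0.8,0,0,0,40,1.5,0,0,0,40,1.5,0,0,0,40,1.5,0,0,0,40],
)

```text
t: 8.55
tcp_pos: [0.4985, -0.1461, 0.1319]
ee_rot: [[0.936, -0.353, 0.002], [-0.353, -0.936, 0.0], [0.002, -0.001, -1.0]]
contact_force: [-0.2, -0.7, -3.7]
opening: 0.503
```

Emit:
servo_tool(
  deltas=[0,0,2,0,40,0,0,4,0,40,0,0,6,0,40,0,0,8,0,40,0,0,8,0,40],
)

```text
t: 8.97
tcp_pos: [0.4982, -0.146, 0.1234]
ee_rot: [[0.936, -0.353, 0.002], [-0.353, -0.936, 0.001], [0.001, -0.001, -1.0]]
contact_force: [-1.6, -0.2, -2.6]
opening: 0.505
```

Emit:
servo_tool(
  deltas=[0,0,3,0,40,0,0,6,0,40,0,0,9,0,40,0,0,12,0,40,0,0,14,0,40,0,0,15,0,40,0,0,15,0,40],
)

```text
t: 9.55
tcp_pos: [0.4982, -0.1459, 0.1081]
ee_rot: [[0.936, -0.353, 0.001], [-0.353, -0.936, 0.001], [0.001, -0.001, -1.0]]
contact_force: [-0.3, -0.6, -3.8]
opening: 0.504
```

Emit:
servo_tool(
  deltas=[0,0,0.5,0,40,0,0,1,0,40,0,0,1.5,0,40,0,0,2,0,40,0,0,2,0,40],
)

```text
t: 9.97
tcp_pos: [0.4982, -0.1459, 0.1061]
ee_rot: [[0.936, -0.353, 0.001], [-0.353, -0.936, 0.001], [0.001, -0.001, -1.0]]
contact_force: [0.2, -0.3, -3.4]
opening: 0.505
```

Emit:
servo_tool(
  deltas=[0,0,0.5,0,40,0,0,1,0,40,0,0,1.5,0,40,0,0,1.5,0,40],
)

```text
t: 10.3
tcp_pos: [0.4981, -0.1459, 0.1045]
ee_rot: [[0.936, -0.353, 0.001], [-0.353, -0.936, 0.001], [0.0, -0.001, -1.0]]
contact_force: [0.3, 0.1, -2.1]
opening: 0.509
```

Emit:
servo_tool(
  deltas=[0,0,0.5,0,40,0,0,1,0,40,0,0,1,0,40,0,0,1,0,40],
)

```text
t: 10.63
tcp_pos: [0.4982, -0.1459, 0.1037]
ee_rot: [[0.936, -0.353, 0.001], [-0.353, -0.936, 0.001], [0.001, -0.001, -1.0]]
contact_force: [-0.3, 0.6, 0.8]
opening: 0.507
```

Contact was felt at TCP z = 0.104, exactly the step height. I'll press lightly and turn counter-clockwise (negative yaw).

Emit:
servo_tool(
  deltas=[0,0,0.7,0,40,0,0,1,-1,40,0,0,1,-3,40,0,0,1,-5,40,0,0,1,-7,40,0,0,1,-8,40,0,0,1,-8,40],
)

```text
t: 11.22
tcp_pos: [0.4985, -0.1469, 0.1035]
ee_rot: [[0.976, -0.218, 0.002], [-0.218, -0.976, -0.001], [0.003, 0.001, -1.0]]
contact_force: [-3.8, -3.4, 5.0]
opening: 0.505
```

Emit:
servo_tool(
  deltas=[-0.3,0,0.7,-1,40,-0.3,0,0.8,-3,40,-0.3,0,0.8,-5,40,-0.3,0,0.8,-7,40,-0.3,0,0.8,-8,40,-0.3,0,0.8,-8,40],
)

```text
t: 11.72
tcp_pos: [0.4989, -0.1472, 0.1034]
ee_rot: [[0.997, -0.08, 0.005], [-0.08, -0.997, -0.002], [0.005, 0.002, -1.0]]
contact_force: [0.9, -1.1, 6.1]
opening: 0.507
```

```bash
python3 -c "
from h import *
o=ctrl.observe();print(o['moment'],o['tcp_pos'],o['q'])"
```

```text
[-0.30102656 -0.2555046  -0.03961452] [ 0.49891299 -0.14723659  0.1033932 ] [-5.12517126e-01  4.63186181e-01  1.69341936e+00  1.74941863e-04
  9.79748854e-01  1.13847988e+00]
```

Emit:
servo_tool(
  deltas=[0,0,0.5,-2,40,0,0,0.7,-4,40,0,0,0.7,-6,40,0,0,0.7,-8,40,0,0,0.7,-10,40,0,0,0.7,-10,40],
)

```text
t: 12.22
tcp_pos: [0.4995, -0.1471, 0.1033]
ee_rot: [[0.995, 0.095, 0.006], [0.095, -0.995, -0.003], [0.006, 0.003, -1.0]]
contact_force: [0.9, 1.5, 7.4]
opening: 0.503
```

Emit:
servo_tool(
  deltas=[0,0,0.5,-2,40,0,0,0.7,-4,40,0,0,0.7,-6,40,0,0,0.7,-8,40,0,0,0.7,-10,40,0,0,0.7,-10,40],
)

```text
t: 12.72
tcp_pos: [0.4998, -0.1468, 0.1032]
ee_rot: [[0.964, 0.267, 0.007], [0.267, -0.964, -0.002], [0.007, 0.004, -1.0]]
contact_force: [-1.8, 3.2, 7.9]
opening: 0.506
```

Emit:
servo_tool(
  deltas=[0,0,0.5,-2,40,0,0,0.6,-4,40,0,0,0.6,-6,40,0,0,0.6,-8,40,0,0,0.6,-10,40,0,0,0.6,-10,40],
)

```text
t: 13.22
tcp_pos: [0.5, -0.1465, 0.1031]
ee_rot: [[0.902, 0.431, 0.008], [0.431, -0.902, -0.002], [0.007, 0.005, -1.0]]
contact_force: [-0.6, 1.3, 6.2]
opening: 0.509
```

Emit:
servo_tool(
  deltas=[0,0,0.5,-2,40,0,0,0.6,-4,40,0,0,0.6,-6,40,0,0,0.6,-8,40,0,0,0.6,-10,40,0,0,0.6,-10,40],
)

```text
t: 13.72
tcp_pos: [0.5001, -0.1462, 0.1028]
ee_rot: [[0.813, 0.582, 0.008], [0.582, -0.813, -0.001], [0.006, 0.006, -1.0]]
contact_force: [-1.1, 1.3, 4.5]
opening: 0.506
```

Emit:
servo_tool(
  deltas=[0,0,0.5,-2,40,0,0,0.7,-4,40,0,0,0.7,-6,40,0,0,0.7,-8,40,0,0,0.7,-8,40],
)

```text
t: 14.13
tcp_pos: [0.4996, -0.1458, 0.1017]
ee_rot: [[0.724, 0.69, 0.007], [0.69, -0.724, -0.0], [0.005, 0.005, -1.0]]
contact_force: [-1.7, 0.5, -2.4]
opening: 0.505
```

```bash
python3 -c "
from h import *
o=ctrl.observe();print(o['moment'],o['tcp_pos'],o['contact_force'])"
```

```text
[0.2718843  0.34577908 0.06537285] [ 0.49959903 -0.14577113  0.10165391] [-1.65706097  0.45110225 -2.43182996]
```

The force vanished and z fell to 0.1017, so the tab has entered at a yaw of about 43.6°. Now I'll ease it down gently.

Emit:
servo_tool(
  deltas=[0,0,0.7,0,40,0,0,1.4,0,40,0,0,2,0,40,0,0,2,0,40],
)

```text
t: 14.47
tcp_pos: [0.4992, -0.1454, 0.0991]
ee_rot: [[0.724, 0.689, 0.005], [0.689, -0.724, 0.001], [0.004, 0.003, -1.0]]
contact_force: [-2.3, 1.8, -3.8]
opening: 0.503
```

```bash
python3 -c "
from h import *
o=ctrl.observe();print(o['moment'],o['tcp_pos'],o['contact_force'])"
```

```text
[0.30275216 0.36376091 0.07782375] [ 0.49918974 -0.14544302  0.0991079 ] [-2.28397943  1.76725858 -3.81540432]
```

Emit:
servo_tool(
  deltas=[0,0,0.8,-1,40,0,0,1.6,-1.5,40,0,0,2.4,-1.5,40,0,0,3.2,-1.5,40,0,0,4,-1.5,40,0,0,4,-1.5,40],
)

```text
t: 14.97
tcp_pos: [0.4992, -0.1455, 0.095]
ee_rot: [[0.706, 0.708, 0.005], [0.708, -0.706, 0.001], [0.004, 0.003, -1.0]]
contact_force: [-0.0, 0.6, -3.5]
opening: 0.502
```

```bash
python3 -c "
from h import *
o=ctrl.observe();print(o['moment'],o['tcp_pos'],o['contact_force'])"
```

```text
[-0.03394343  0.00073742  0.00479721] [ 0.49921666 -0.14551699  0.09496641] [-0.01530585  0.56255692 -3.46864774]
```

Entirely free now. About 5 mm remain to home.

Emit:
servo_tool(
  deltas=[0,0,0.8,0,40,0,0,1.6,0,40,0,0,2.4,0,40,0,0,3.2,0,40,0,0,4,0,40,0,0,4,0,40],
)

```text
t: 15.47
tcp_pos: [0.4992, -0.1455, 0.0908]
ee_rot: [[0.706, 0.708, 0.005], [0.708, -0.706, 0.001], [0.004, 0.003, -1.0]]
contact_force: [-1.0, -0.2, -4.1]
opening: 0.506
```

Emit:
servo_tool(
  deltas=[0,0,0.4,0,40,0,0,0.8,0,40,0,0,1.2,0,40,0,0,1.2,0,40],
)

```text
t: 15.8
tcp_pos: [0.4993, -0.1455, 0.0898]
ee_rot: [[0.706, 0.708, 0.005], [0.708, -0.706, 0.0], [0.004, 0.003, -1.0]]
contact_force: [-0.4, 0.3, -0.1]
opening: 0.505
```

Emit:
servo_tool(
  deltas=[0,0,0.4,0,40,0,0,0.8,0,40,0,0,1,0,40,0,0,1,0,40],
)

```text
t: 16.13
tcp_pos: [0.4993, -0.1455, 0.0897]
ee_rot: [[0.706, 0.708, 0.006], [0.708, -0.706, 0.0], [0.004, 0.004, -1.0]]
contact_force: [-3.2, 2.0, 10.2]
opening: 0.505
```

```bash
python3 - <<'E'
from h import *
o=ctrl.observe();print(o['moment'],o['tcp_pos'],o['contact_force'])
a=save('scene','pics/k.png')
cv2.imwrite('pics/kc.png',cv2.resize(a[160:280,150:270,::-1],(600,600),interpolation=cv2.INTER_CUBIC))
E
```

```text
[ 4.60401119e-01  9.53914248e-01 -6.56055819e-04] [ 0.49931685 -0.14552712  0.08972174] [-3.23965108  1.9831901  10.227479  ]
```

View pics/kc.png

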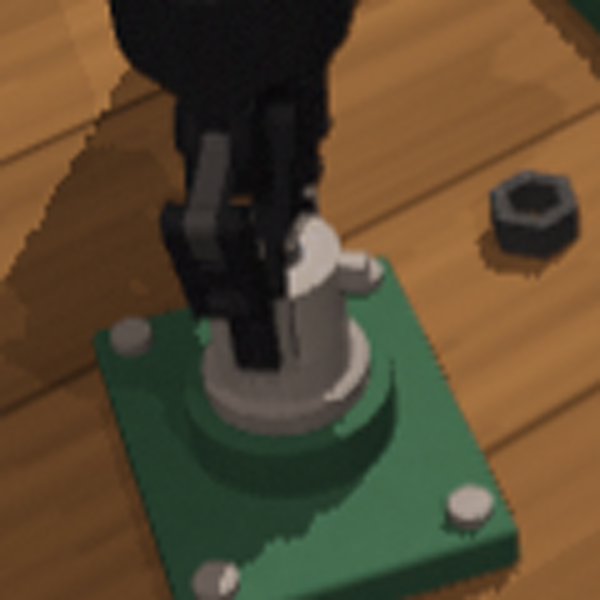

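Seated on the flange at 14.0 mm below step contact, with firm resistance. I'll relax the pressure, then release.

Emit:
servo_tool(
  deltas=[0,0,0,0,40,0,0,0,0,40,0,0,0,0,55,0,0,0,0,65,0,0,0,0,80,0,0,0,0,100,0,0,0,0,100,0,0,0,0,100,0,0,0,0,100,0,0,0,0,100,0,0,0,0,100],
)

```text
t: 17.1
tcp_pos: [0.4994, -0.1455, 0.0897]
ee_rot: [[0.706, 0.708, 0.006], [0.708, -0.706, 0.0], [0.004, 0.004, -1.0]]
contact_force: [-0.6, 0.2, 0.3]
opening: 0.996
```

Emit:
servo_tool(
  deltas=[0,0,-5,0,100,0,0,-15,0,100,0,0,-35,0,100,0,0,-60,0,100,0,0,-90,0,100,0,0,-120,0,100,0,0,-140,0,100,-30,0,-150,0,100,-60,0,-150,0,100,-90,0,-150,0,100,-120,0,-150,0,100,-120,0,-150,0,100,-120,0,-150,0,100],
)

```text
t: 18.18
tcp_pos: [0.4132, -0.2313, 0.2402]
ee_rot: [[0.708, 0.706, 0.007], [0.706, -0.708, -0.001], [0.004, 0.005, -1.0]]
contact_force: [0.6, -0.7, -0.5]
opening: 0.999
```

```bash
python3 - <<'E'
from h import *
np.set_printoptions(precision=4,suppress=True)
o=ctrl.observe();print(o['t'],o['tcp_pos'],o['contact_force'],o['opening'])
a=save('scene','pics/e.png')
for k,z in (('collar_center',.08),('mug',0),('tape',0),('nut',0)):
  for r in nets.mark_of(k,'scene')[:2]: print(k,np.round(r['position'],1),round(r['confidence'],2),atz('scene',r['position'],z))
cv2.imwrite('pics/ec.png',cv2.resize(a[160:280,150:270,::-1],(600,600),interpolation=cv2.INTER_CUBIC))
E
```

```text
18.1833 [ 0.4132 -0.2313  0.2402] [ 0.5807 -0.6563 -0.5272] 0.9985721416672633
collar_center [395.4 204. ] 0.8 [0.6867 0.1467 0.08  ]
mug [279.8 360.5] 0.87 [ 0.7543 -0.1893  0.    ]
tape [369.6 317.2] 0.85 [ 0.7904 -0.027   0.    ]
nut [257. 207.] 0.51 [0.4546 0.0011 0.    ]
```

View pics/ec.png

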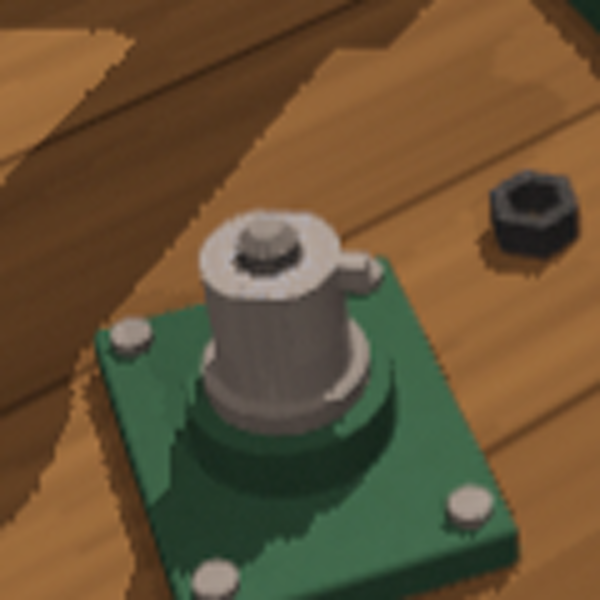

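The collar sits flat on the flange with the nose out about 12 mm, and the gripper is clear. Handing in.

```bash
python3 -c "
from plant import ctrl
print(ctrl.job_done())"
```

```text
the job is handed in; nothing more can be done
None
```

The aluminium collar is home on the small stand's arbor, with its tab in the keyway. I handed the job in at about 18 s.

- **Fit:** I lowered it over the nose and felt the step at TCP z ≈ 0.104. Under about 8–11 N I then turned it counter-clockwise until the tab dropped in, at a yaw of about 43°. From there I eased it down 14.0 mm to the flange, then relaxed the pressure and opened the gripper. The highest press read between moves was about 13 N, so well under 35 N.
- **Last checks:** The closing picture shows the collar flat on the flange with the nose standing out of the top, and the gripper is clear with no load on it. The mug, tape measure and nut are within about 6 mm of their first readings, which is about what the networks scatter by.
- **What disagreed:** The first alignment over the nose was about 1.5 mm off and rubbed the side at about 3.5 N, which I corrected. In the last picture the network did not report the seated collar, only the green look-alike, so I relied on the picture and on the height and force readings. I have no direct measurement of whether the arbor turned slightly during the search.

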